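# Hold the spoon caddy open

## Task

Take the steel tin off the lid of the spoon caddy and stand it upright on the round cork mat, wholly on it. Then lift the caddy's lid to 45 degrees open (within 5 degrees) and hold it still there so that a colleague can take out spoons; finish while still holding the lid, which falls shut when let go. Keep the tin upright, and leave the bowl, the spare tin and the cup where they stand.

Things in the scene. Friction and masses are not known exactly. Their poses are not given: they have to be found in the camera images.
- caddy: fixed brushed-steel open box, 220 (x) by 240 (y) by 120 mm high, holding wooden spoons, closed by a flat steel lid. Origin under its centre, on the counter; its x axis points away from the handle side towards the hinge side, z up. It stands at a varying place and yaw (within 0.3 rad of the world axes).
- lid (a joint): opening angle of the caddy's lid in rad: 0 shut (level), growing as the handle edge rises, stop at 1.35. The lid is a 220 by 240 by 8 mm steel plate of about 0.6 kg, hinged along the caddy's far (+x) upper edge; its underside is 120.5 mm above the counter, its top 128.5 mm. The hinge turns freely, so the lid falls shut from any angle when let go.
- lid_hinge (a point): the middle of the lid's hinge line, which runs along the caddy's y axis: 110 mm along the caddy's +x from its centre, 120.5 mm above the counter. Its axes turn with the lid (equal to the caddy's when shut).
- lid_handle (a point): the middle of the lid's handle: a round black bar, 12 mm thick and 110 mm long, parallel to the hinge line (the caddy's y axis), on two end posts 12 mm thick. Bar centre 45 mm above the lid's top face, 190 mm from the hinge towards the front; when shut 80 mm from the caddy's centre along its -x and 173.5 mm above the counter. Its axes turn with the lid.
- tin: closed round steel tea tin, 64 mm in diameter, 105 mm high, about 0.2 kg, loose, standing upright on the shut lid behind the handle. Origin at the centre of its underside, z up along its axis.
- mat: round cork mat fixed on the counter, 110 mm in diameter, 4 mm thick, beside the caddy, on the left or on the right. Origin at the centre of its underside.
- bowl: white ceramic bowl, 112 mm in diameter, 70 mm high, on the other side of the caddy from the mat; leave alone. Origin at the centre of its underside.
- spare_tin: a second tin of the same look and size, standing on the counter; leave alone. Origin at the centre of its underside.
- cup: clear glass cup, 80 mm in diameter, 100 mm high, on the counter; leave alone. Origin at the centre of its underside.
Not all that is in view belongs to the job. Leave any green, pink or yellow look-alike of the tin alone.

How it is judged (in metres and radians):
On the way, in this order (a step that is already met when the one before it is completed fails the run):
1. the tin stands released on the cork mat (horizontal distance between tin and mat below 0.025 m and angle between tin's own z axis and vertical below 0.1 rad and height (world z) of tin below 0.012 m and linear speed of tin below 0.03 m/s and contact force between the fingers and tin below 0.1 N), for 0.2 s.
2. the lid is held still at 45 degrees (value of joint lid between 0.698 and 0.873 rad and velocity of joint lid between -0.1 and 0.1 rad/s and contact force between the fingers and caddy above 0.5 N and contact force between each of tin, bowl, spare_tin, cup and caddy below 0.1 N), for 0.5 s.
At the end, for the whole second after the job is handed in: The lid is held at 45 degrees open (40 to 50) and still, carried by the gripper's fingers and nothing else; the tin stands upright on the mat, centres within 25 mm, released; bowl, spare tin and cup are within 20 mm of where they stood (all of step 1 and all of step 2 and distance of each of bowl, spare_tin, cup from where it was at the start of the episode below 0.02 m); the arm keeps its last pose, push and grip.
It fails at once if the tin is tipped by more than 30 degrees (angle between tin's own z axis and vertical above 0.52 rad).
It fails at once if bowl shifted by more than 20 mm (distance of bowl from where it was at the start of the episode above 0.02 m).
It fails at once if spare tin shifted by more than 20 mm (distance of spare_tin from where it was at the start of the episode above 0.02 m).
It fails at once if cup shifted by more than 20 mm (distance of cup from where it was at the start of the episode above 0.02 m).
It also fails if it takes over 51 s, if anything falls off the work surface, if the arm or the gripper's body presses on something with over 40 N, if the wrist force passes 120 N, or if a joint passes its speed limit or range.

## Robot

A 6-joint arm with a two-finger parallel gripper is mounted at the origin on the work surface. World frame = base frame: x ahead of the robot, y to its left, z up, the work surface at z = 0. Lengths are in m, angles in degrees, forces in N, time in s.
With the tool pointing down it reaches from about 0.425 to 0.95 m from the base axis. Payload 14.7 kg.
Tool frame: the origin (TCP) lies between the finger pads; the fingertips stand 14 mm ahead of it and the grasp point (between the pads) lies 5 mm behind it; z points along the fingers, y is the line along which they close (so a half turn about z gives the same grasp; the last joint's range is limited). The gripper opens to 85 mm and grips with 20 to 120 N. Pads are 22 mm wide; open, the fingers measure 114 mm over their backs; the gripper's body (76 mm by 85 mm) begins 54 mm behind the grasp point. The pads swing forward as they close: fully open they stand 13 mm farther back than shut.
Start: joints at [-79.905, 27.513, 91.461, -0, 61.026, -2.67], TCP at [0.144, -0.634, 0.245] pointing down, gripper open.
Joint ranges: [-157.49, 157.49], [-46.99, 117.5], [13.45, 153.17], [-89.5, 269.5], [5.16, 153.95], [-167.48, 167.48]. Speed limits (degrees/s): [108.29, 108.29, 136.94, 172.46, 172.46, 172.46].

## Interface

Orientations are given as [roll, pitch, yaw] about the fixed x, y, z axes, in that order (R = Rz(yaw) Ry(pitch) Rx(roll)).
In Python, from rig import bot gives the robot as it stands.
- The arm moves only by the tool apply_moves, never from a script. Its argument "deltas" is one flat list of numbers, 4 for each row, row after row: the shift along the tool's x, y, z in mm, then the turn about the tool's z in rad. A call has 1 to 12 rows; each row is the pose to reach, as a shift and turn from the pose commanded when the call began, along the tool's axes at that moment; what a row does not reach only later rows make up. A row lasts 1/8 s, in which the tool goes at most 62.5 mm and 10.7 degrees, less where a joint would pass 70% of its speed; a pose out of reach is approached as far as the arm can. A call with a gripper value outside its range is refused whole. "fingers" is the finger opening in mm, from 0 to 85.4, set as the call begins (left out, the last holds). The fingers move at their own pace and stop on an object; "squeeze" is the grip in N (left out, the last holds). Time passes only in rows, so rows that repeat a pose let the fingers close. It gives the time, the measured TCP pose, the force, the opening and the grip force at its end, in the units of the state.
- bot.state(): the state, without advancing time (a new reading comes with each control period).
- bot.capture(name): name is "scene" or "top" or "wrist"; returns the picture (480x640x3 uint8, blue, green, red); there is no depth.
- bot.calibration(name): a dict with "vfov" (degrees; the focal length in pixels is half the picture's height over the tangent of half this angle, whatever the lens; pixels are square), "cx", "cy" (the principal point, pixels), "k1" (the pictures are not rectified: a ray, as slopes to the right and down, at radius r is drawn at 1 + k1 r^2 times it, then the intrinsics apply), "rvec" (rotation vector, rad) and "tvec" (3), from world to camera coordinates, as OpenCV has them; the wrist camera has in their place "tool_from_camera" (4x4, takes a point from camera to tool coordinates, whose origin is the TCP and whose axes are the flange's). Camera axes: x right, y down, z forward; pixel columns grow to the right and rows downward; lengths in m; the calibration is good to about 2 mm. A picture is of the moment at which its call begins: read the wrist's pose just before it. calibration takes no time and is no camera call.
- bot.finish_job(): hands the job in; it is judged then, once.
The state is a dict: "clock": time; "qpos": joint angles; "joint_vel": joint speeds; "joint_efforts": joint torques, N m; "tcp_pos": TCP position; "ee_rot": TCP orientation; "force": force on the tool from outside, world axes, zero at the start; "wrist_torque": the same for the moment, N m; "grip_width": finger opening in m; "grip_force": force on a finger pad.
Only numpy, scipy, OpenCV 4.12 (cv2) and the standard library are available. Lean on these libraries where they do the work, as an engineer would, in place of code of your own. Each camera call takes 0.05 s, during which the arm holds its last target. There are 200 camera calls.

## Working session

There is one attempt and no reset: what is moved stays moved. The work goes in short steps, Python scripts to look and compute and a tool call to move; the robot and the scene stay as the last step left them, time stands still between calls to the robot, and variables do not carry over. Pictures are saved under pics/ and viewed, at most 10 in all, crops included, and the job is handed in when it is done.

Besides the shell and the picture viewer there is one more tool, called after "Emit:" as a command line: name --argument value ..., lists and objects as JSON in quotes. apply_moves: Moves the arm, as the interface text tells. Its arguments: {"type":"object","properties":{"deltas":{"type":"array"},"fingers":{"type":"number"},"squeeze":{"type":"number"}},"required":["deltas"]}

```bash
ls; mkdir -p pics; python3 - <<'E'
from rig import bot
import cv2,numpy as np
s=bot.state(); print(s)
for n in ("scene","top","wrist"):
    c=bot.calibration(n); print(n,c)
    if n!="wrist": cv2.imwrite(f"pics/{n}0.png",bot.capture(n))
E
```

```text
pics
{'clock': 0.0, 'qpos': array([-7.99043603e+01,  2.75492990e+01,  9.14945962e+01,  1.72250597e-03,
        6.10241844e+01, -2.66837756e+00]), 'joint_vel': array([ 0.04140253,  0.01156088, -0.10506553,  0.09287006,  0.0470395 ,
       -0.01122462]), 'joint_efforts': array([ 3.64030180e-03, -9.50630021e+01, -4.30180156e+01,  2.42619944e-04,
        1.21121007e-02, -2.63104090e-05]), 'tcp_pos': array([ 0.14358719, -0.63354104,  0.24467316]), 'ee_rot': array([-1.79932064e+02, -4.67372130e-03,  1.27631792e+01]), 'force': array([-0.12044261,  0.00949939, -0.22616831]), 'wrist_torque': array([-0.02336368, -0.02278189,  0.01084385]), 'grip_force': 0.0, 'grip_width': 0.08566188959579991}
scene {'vfov': 57.531264539558364, 'cx': 320.29376539692754, 'cy': 238.48443168224867, 'k1': -0.019285698640529723, 'rvec': array([ 2.00681358,  1.26135647, -0.56930648]), 'tvec': array([-0.2735398 , -0.26024475,  1.41122102])}
top {'vfov': 52.000698729804924, 'cx': 320.16270849484164, 'cy': 248.62416478403384, 'k1': -0.06269138412571372, 'rvec': array([ 2.10524467, -2.14635881,  0.18439574]), 'tvec': array([0.00891451, 0.62153234, 1.14920333])}
wrist {'vfov': 65.5722064933268, 'cx': 322.86269887430285, 'cy': 241.6700474382128, 'k1': -0.05346721376958642, 'tool_from_camera': array([[ 9.91114791e-04, -9.62413278e-01, -2.71587370e-01,
         6.85185409e-02],
       [ 9.99999496e-01,  9.10151801e-04,  4.24070211e-04,
         5.19980326e-04],
       [-1.60945068e-04, -2.71587653e-01,  9.62413695e-01,
        -1.29722699e-01],
       [ 0.00000000e+00,  0.00000000e+00,  0.00000000e+00,
         1.00000000e+00]])}
```

View pics/scene0.png

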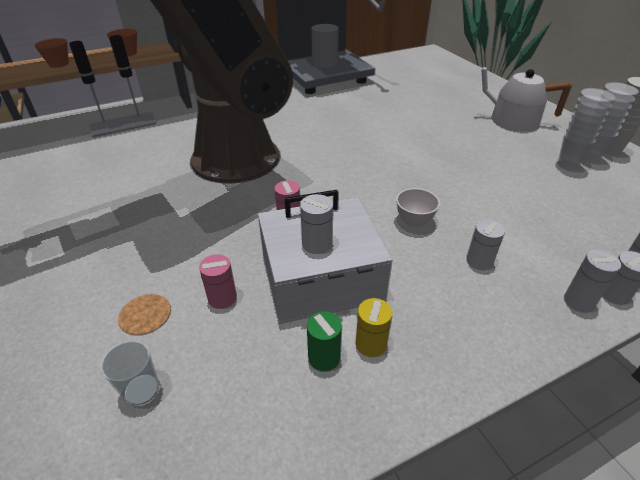

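View pics/top0.png

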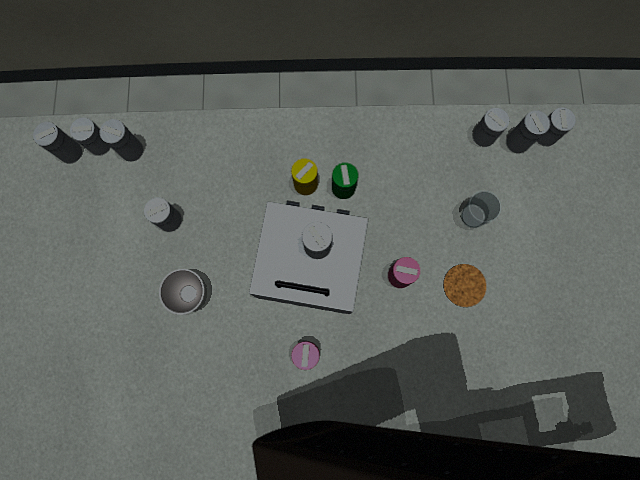

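The scene view shows the tin on the lid at (317,225), behind the black handle. The mat is at (145,313), the cup at (130,370), the bowl at (417,210) and the spare tin, standing on the counter, at (486,245). In the top view the tin is at (318,235), the handle at (302,288), the mat at (465,285), the bowl at (183,291) and the spare tin at (158,211).

Steel tins visible in the top view are at (318,235), (158,211), the three at far left and the three at far right. Only (318,235) stands on the lid, so that is the one meant. The pink, green and yellow ones are look-alikes.

```bash
cat > h.py <<'E'
import cv2,numpy as np
from rig import bot
def ray(n,px,s=None):
    c=bot.calibration(n); f=240/np.tan(np.radians(c['vfov']/2))
    d=(np.array(px,float)-[c['cx'],c['cy']])/f; u=d.copy()
    for _ in range(20): u=d/(1+c['k1']*(u@u))
    v=np.array([*u,1])
    if n=='wrist':
        from scipy.spatial.transform import Rotation as R
        T=np.eye(4);T[:3,:3]=R.from_euler('xyz',s['ee_rot'],degrees=True).as_matrix();T[:3,3]=s['tcp_pos']
        M=T@c['tool_from_camera']; return M[:3,3],M[:3,:3]@v
    R_=cv2.Rodrigues(c['rvec'])[0]; return -R_.T@c['tvec'],R_.T@v
def onz(n,px,z,s=None):
    o,d=ray(n,px,s); return o+d*(z-o[2])/d[2]
def meet(r1,r2):
    A=np.array([r1[1],-r2[1]]).T; t=np.linalg.lstsq(A,r2[0]-r1[0],rcond=None)[0]
    a=r1[0]+t[0]*r1[1];b=r2[0]+t[1]*r2[1]; return (a+b)/2,np.linalg.norm(a-b)
def blobs(m,amin):
    cs=cv2.findContours(m.astype(np.uint8),cv2.RETR_EXTERNAL,cv2.CHAIN_APPROX_NONE)[0]
    return [c for c in cs if cv2.contourArea(c)>amin]
E
python3 - <<'E'
from h import *
np.set_printoptions(precision=4,suppress=True)
t=cv2.imread('pics/top0.png');s=cv2.imread('pics/scene0.png')
def hsv(i): return cv2.cvtColor(i,cv2.COLOR_BGR2HSV)
for n,i in (('top',t),('scene',s)):
    h=hsv(i)
    m=cv2.inRange(h,(5,100,60),(18,255,255))>0
    for c in blobs(m,800):
        x,y,w,hh=cv2.boundingRect(c)
        p=np.array([onz(n,q[0],.004)[:2] for q in c],np.float32)
        print(n,'mat?',x,y,w,hh,cv2.minEnclosingCircle(p))
# handle in top: dark pixels near lid
m=np.zeros(t.shape[:2],bool);m[270:305,265:340]=t[270:305,265:340].max(2)<50
for c in blobs(m,50):
    p=np.array([onz('top',q[0],.1795)[:2] for q in c],np.float32); print('handle',cv2.minAreaRect(p),cv2.boundingRect(c))
c=np.zeros((600,800,3),np.uint8)
c[:, :]=cv2.resize(t[190:325,230:410],(800,600),interpolation=cv2.INTER_CUBIC); cv2.imwrite('pics/crop1.png',c)
# lid top corners rough
g=t[190:325,230:410].mean(2); print(np.percentile(g,[5,25,50,75,95]))
lid=np.zeros(t.shape[:2],bool)
for px in ((267,203),(368,218),(353,308),(251,295)): print(onz('top',px,.1285)[:2])
E
```

```text
top mat? 444 264 42 43 ((0.5303768515586853, -0.36622464656829834), 0.054768141359090805)
scene mat? 118 295 53 40 ((0.5283870100975037, -0.368744820356369), 0.05427438020706177)
scene mat? 0 54 80 37 ((-1.1335792541503906, -0.5889115929603577), 0.23351311683654785)
handle ((0.48522189259529114, 0.07050459086894989), (0.09624233096837997, 0.006104226224124432), 79.01929473876953) (265, 297, 45, 8)
handle ((0.5142741203308105, 0.03829330950975418), (0.11796638369560242, 0.014293719083070755), 79.25519561767578) (275, 281, 54, 15)
[ 38.3333 112.6667 117.6667 131.     134.    ]
[0.7194 0.1191]
[ 0.6785 -0.1159]
[ 0.4712 -0.0747]
[0.5048 0.1553]
```

View pics/crop1.png

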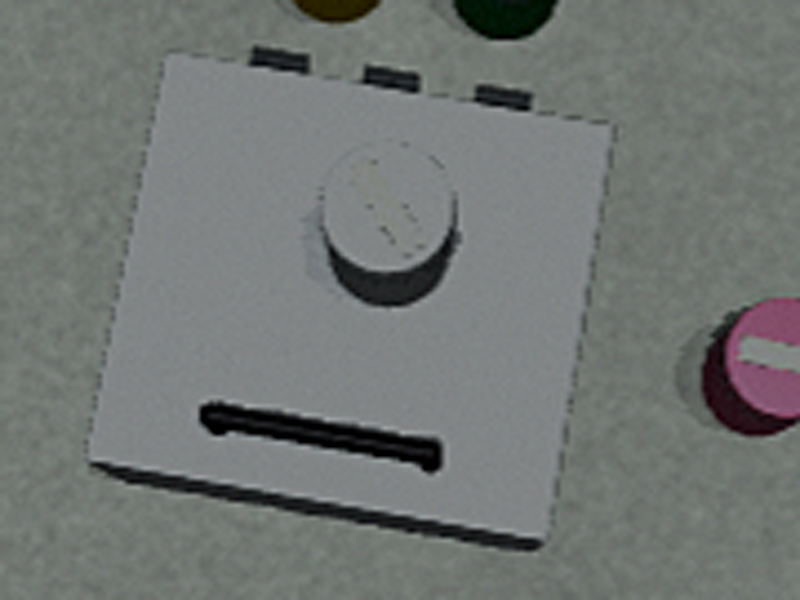

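The crop shows the bare steel tin on the lid. Its top disc is at crop (389,206), which is top-view (317.5,236.4). It stands behind the handle bar, whose crop ends are (210,415) and (430,455), so this is the tin meant. Next I locate it.

```bash
python3 - <<'E'
from h import *
np.set_printoptions(precision=4,suppress=True)
print('tin top', onz('top',(317.5,236.4),.2335), 'edge', onz('top',(317.5-15,236.4),.2335))
print('scene', onz('scene',(317,205),.2335), meet(ray('top',(317.5,236.4)),ray('scene',(317,205))))
print('handle bar scene ends top', onz('scene',(287,201),.1795),onz('scene',(337,195),.1795))
from scipy.spatial.transform import Rotation as R
s=bot.state(); M=R.from_euler('xyz',s['ee_rot'],degrees=True).as_matrix()
tin=onz('top',(317.5,236.4),.2335)
for z in (.30,.215): print('delta tool mm',1000*M.T@(np.array([tin[0],tin[1],z])-s['tcp_pos']))
E
```

```text
tin top [0.6156 0.0014 0.2335] edge [0.6162 0.0327 0.2335]
scene [0.6178 0.0013 0.2335] (array([0.616 , 0.0017, 0.2321]), np.float64(0.0007817384450424361))
handle bar scene ends top [ 0.5128 -0.0209  0.1795] [0.5404 0.0857 0.1795]
delta tool mm [ 600.6523 -515.0296  -54.6629]
delta tool mm [ 600.6469 -514.9375   30.337 ]
```

Emit:
apply_moves --deltas '[20,-17,-20,0,60,-51,-40,0,100,-86,-55,0,140,-120,-55,0,190,-163,-55,0,240,-206,-55,0,290,-249,-55,0,340,-292,-55,0,390,-334,-55,0,440,-377,-55,0,480,-412,-55,0,520,-446,-55,0]' --fingers 85

```text
clock: 1.6
tcp_pos: [0.5527, -0.0826, 0.3002]
ee_rot: [180.0, 0.0, 12.8]
force: [0.6, -1.0, 0.0]
grip_width: 0.0851
grip_force: 0.0
```

Emit:
apply_moves --deltas '[30,-26,0,0.1,55,-47,0,0.2,75,-64,0,0.3,81,-69,0,0.36,81,-69,0,0.41,81,-69,0,0.41,81,-69,0,0.41]'

```text
clock: 2.48
tcp_pos: [0.6154, 0.0005, 0.3002]
ee_rot: [180.0, 0.0, -10.7]
force: [0.5, -0.9, 0.2]
grip_width: 0.0853
grip_force: 0.0
```

```bash
cat > d.py <<'E'
import sys
from h import *
from scipy.spatial.transform import Rotation as R
s=bot.state(); M=R.from_euler('xyz',s['ee_rot'],degrees=True).as_matrix()
np.set_printoptions(precision=4,suppress=True)
print(s['clock'],s['tcp_pos'],s['ee_rot'],s['qpos'],s['force'],s['grip_width'],s['grip_force'])
if len(sys.argv)>3: print('delta',1000*M.T@(np.array([float(a) for a in sys.argv[1:4]])-s['tcp_pos']))
E
python3 d.py .616 .0015 .2; python3 -c "
from h import *
cv2.imwrite('pics/w1.png',bot.capture('wrist'))"
```

```text
2.475 [0.6154 0.0005 0.3002] [179.9988   0.0158 -10.6679] [-2.7779 21.9351 92.4633  0.0011 65.6175 97.8895] [ 0.5495 -0.9435  0.2146] 0.08525490072450873 0.0
delta [  0.3875  -1.1083 100.178 ]
```

View pics/w1.png

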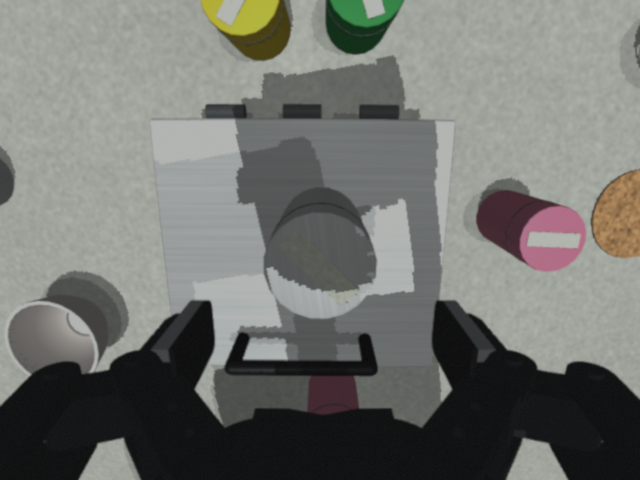

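The wrist view shows the tin top centred at about (320,263), midway between the pads at columns 213 and 433. The handle bar is level at row 368, so the yaw is right. I descend and grip.

Emit:
apply_moves --deltas '[0,-1,20,0,0,-1,45,0,0,-1,70,0,0,-1,90,0,0,-1,102,0,0,-1,106,0,0,-1,106,0]'

```text
clock: 3.4
tcp_pos: [0.616, 0.0015, 0.1946]
ee_rot: [-180.0, -0.0, -10.7]
force: [0.0, 0.8, 0.1]
grip_width: 0.0848
grip_force: 0.0
```

Emit:
apply_moves --deltas '[0,0,0,0,0,0,0,0,0,0,0,0,0,0,0,0,0,0,0,0,0,0,0,0]' --fingers 50 --squeeze 40

```text
clock: 4.15
tcp_pos: [0.6162, 0.0016, 0.1952]
ee_rot: [-180.0, -0.1, -10.7]
force: [-1.3, 0.1, 5.7]
grip_width: 0.0633
grip_force: 42.9
```

Emit:
apply_moves --deltas '[0,0,-5,0,0,0,-20,0,0,0,-40,0,0,0,-60,0,-1,15,-70,0,-3,45,-70,0,-4,80,-70,0,-6,120,-70,0,-8,160,-70,0,-9,200,-70,0,-11,240,-70,0,-12,280,-70,0]'

```text
clock: 5.65
tcp_pos: [0.5508, -0.2732, 0.2646]
ee_rot: [180.0, 0.0, -10.7]
force: [0.2, 0.1, -2.7]
grip_width: 0.0631
grip_force: 44.6
```

Emit:
apply_moves --deltas '[-2,35,0,0,-3,65,0,0,-4,85,0,0,-5,95,0,0,-5,98,0,0,-5,98,0,0,-5,98,0,0]'

```text
clock: 6.52
tcp_pos: [0.529, -0.3659, 0.2644]
ee_rot: [-180.0, 0.0, -10.7]
force: [0.5, -0.2, -2.2]
grip_width: 0.0633
grip_force: 44.7
```

```bash
python3 d.py .5295 -.3672 .0715; python3 - <<'E'
from h import *
t=bot.capture('top');w=bot.capture('wrist')
cv2.imwrite('pics/p2.png',np.hstack([cv2.resize(t[150:400,340:590],(400,400)),cv2.resize(w,(400,300))] if 0 else [cv2.resize(t[150:400,340:590],(400,400)),cv2.resize(w,(400,400))]))
E
```

```text
6.525 [ 0.529  -0.3659  0.2644] [-179.9914    0.0024  -10.676 ] [-37.3735  25.9797  91.1899   0.0074  62.8364  63.2991] [ 0.4669 -0.1546 -2.2412] 0.06334011126601026 44.693191051483154
delta [  0.7452   1.2303 192.8741]
```

View pics/p2.png

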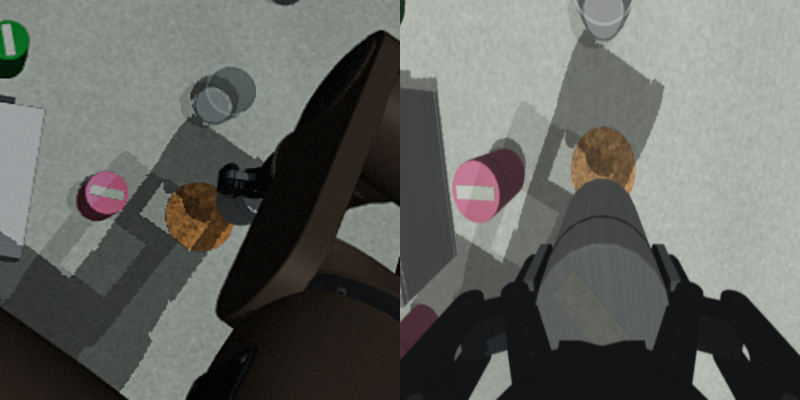

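The left half of the view shows the held tin still high, beside the mat at (200,215) through parallax. The right half shows it upright in the fingers with the mat under it. The neighbours are clear, so I lower it.

Emit:
apply_moves --deltas '[1,1,15,0,1,1,45,0,1,1,80,0,1,1,115,0,1,1,145,0,1,1,165,0,1,1,180,0,1,1,187,0,1,1,190,0,1,1,191,0,1,1,192,0,1,1,192,0]'

```text
clock: 8.12
tcp_pos: [0.5297, -0.3679, 0.0727]
ee_rot: [180.0, -0.0, -10.7]
force: [-0.4, -0.6, -2.7]
grip_width: 0.0633
grip_force: 44.7
```

Emit:
apply_moves --deltas '[0,0,0.5,0,0,0,1,0,0,0,1,0]'

```text
clock: 8.5
tcp_pos: [0.5295, -0.3678, 0.0713]
ee_rot: [-180.0, 0.0, -10.7]
force: [-0.4, -0.4, -2.7]
grip_width: 0.063
grip_force: 44.7
```

Emit:
apply_moves --deltas '[0,0,0.5,0,0,0,1,0,0,0,1.5,0,0,0,1.5,0]'

```text
clock: 9.0
tcp_pos: [0.5297, -0.3678, 0.0708]
ee_rot: [180.0, -0.0, -10.7]
force: [-2.4, 4.1, 12.1]
grip_width: 0.0628
grip_force: 46.2
```

Contact with the mat (12 N up). I back off by 0.8 mm and release.

Emit:
apply_moves --deltas '[0,0,-0.8,0,0,0,-0.8,0]'

```text
clock: 9.25
tcp_pos: [0.5297, -0.3679, 0.0708]
ee_rot: [180.0, -0.0, -10.7]
force: [-0.4, 1.2, 3.6]
grip_width: 0.0637
grip_force: 45.0
```

Emit:
apply_moves --deltas '[0,0,0,0,0,0,0,0,0,0,0,0,0,0,0,0,0,0,0,0,0,0,0,0]' --fingers 85

```text
clock: 10.0
tcp_pos: [0.5295, -0.3678, 0.0706]
ee_rot: [-180.0, 0.0, -10.7]
force: [0.5, 0.5, 0.8]
grip_width: 0.0847
grip_force: 0.0
```

Emit:
apply_moves --deltas '[0,0,-5,0,0,0,-20,0,0,0,-50,0,0,0,-90,0,0,0,-130,0,0,0,-170,0,0,0,-200,0,0,0,-220,0,0,0,-220,0]'

```text
clock: 11.12
tcp_pos: [0.5301, -0.3682, 0.2932]
ee_rot: [179.9, -0.2, -10.7]
force: [0.0, -0.4, -0.5]
grip_width: 0.0849
grip_force: 0.0
```

```bash
python3 d.py .5143 .0383 .27; python3 - <<'E'
from h import *
cv2.imwrite('pics/w3.png',bot.capture('wrist'))
E
```

```text
11.125 [ 0.5301 -0.3682  0.2932] [179.9035  -0.193  -10.7252] [-37.4781  24.6788  89.0872   0.0008  66.0183  63.2469] [ 0.     -0.4181 -0.516 ] 0.08489421640929305 0.0
delta [ -91.2579 -396.546    22.2256]
```

View pics/w3.png

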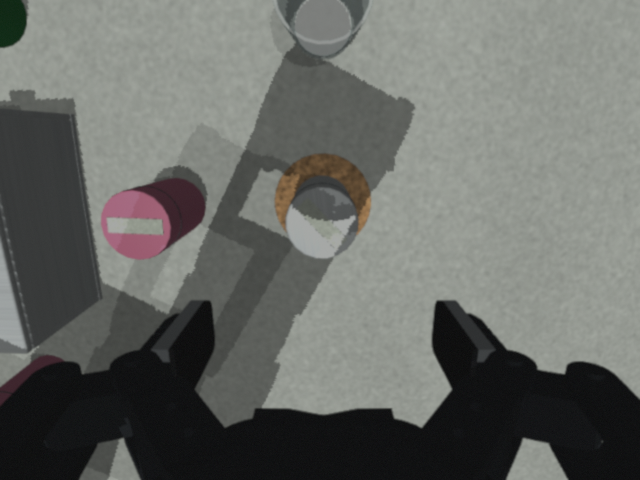

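The tin stands upright on the mat: the tin top is at (322,222) and the mat at (323,205), offset only by parallax. Next I go to the handle.

Emit:
apply_moves --deltas '[-5,-20,0,-0.1,-14,-60,0,-0.25,-23,-100,0,-0.4,-32,-140,0,-0.55,-41,-180,0,-0.7,-51,-220,0,-0.85,-60,-260,0,-1.0,-69,-300,0,-1.15,-78,-340,0,-1.3,-86,-375,0,-1.45,-91,-395,5,-1.57,-91,-397,5,-1.57]' --fingers 50

```text
clock: 12.68
tcp_pos: [0.5131, 0.0403, 0.2846]
ee_rot: [-179.9, 0.0, 79.3]
force: [-1.3, -1.0, -0.1]
grip_width: 0.05
grip_force: 0.0
```

Emit:
apply_moves --deltas '[0,0,0,0,0,0,0,0,0,0,0,0]'

```text
clock: 13.05
tcp_pos: [0.5141, 0.0385, 0.2856]
ee_rot: [180.0, 0.0, 79.1]
force: [-0.3, 0.2, -0.7]
grip_width: 0.0498
grip_force: 0.0
```

```bash
python3 d.py .5143 .0383 .1685; python3 - <<'E'
from h import *
s=bot.state();w=bot.capture('wrist');cv2.imwrite('pics/w4.png',w)
E
```

```text
13.05 [0.5141 0.0385 0.2856] [179.996    0.0028  79.1362] [  0.9197  14.2622 106.0759  -0.0041  59.6586  11.7856] [-0.3113  0.1924 -0.7088] 0.049786668413222386 0.0
delta [ -0.1798   0.269  117.1254]
```

View pics/w4.png

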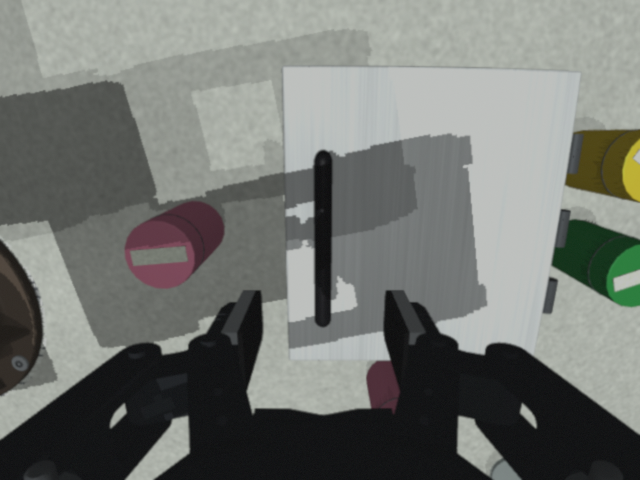

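The bar runs vertically at column 323, rows 152 to 326, exactly midway between the pads at columns 261 and 386. I descend to it and grip.

```bash
python3 -c "
from h import *
s=bot.state();print(onz('wrist',(323,155),.1795,s),onz('wrist',(323,323),.1795,s))"
```

```text
[0.52489586 0.09494299 0.1795    ] [ 0.50334826 -0.01814556  0.1795    ]
```

Emit:
apply_moves --deltas '[0,0,15,0,0,0,40,0,0,0,65,0,0,0,90,0,0,0,107,0,0,0,115,0,0,0,117,0,0,0,117,0]'

```text
clock: 14.1
tcp_pos: [0.5142, 0.0392, 0.1689]
ee_rot: [180.0, -0.0, 79.2]
force: [0.2, 0.4, 0.4]
grip_width: 0.05
grip_force: 0.0
```

Emit:
apply_moves --deltas '[0,0,0,0,0,0,0,0,0,0,0,0,0,0,0,0,0,0,0,0,0,0,0,0,0,0,0,0]' --fingers 4 --squeeze 50

```text
clock: 14.98
tcp_pos: [0.514, 0.0392, 0.1691]
ee_rot: [180.0, -0.0, 79.2]
force: [-2.6, 0.3, 6.8]
grip_width: 0.0102
grip_force: 48.7
```

```bash
python3 d.py
```

```text
14.975 [0.514  0.0392 0.1691] [179.9838  -0.0071  79.2279] [  0.993   22.5036 113.431    0.0052  44.0481  11.7613] [-2.6491  0.3069  6.8343] 0.01023144938935872 48.69078755378723
```

Emit:
apply_moves --deltas '[0,2.5,-8.2,0,0,5.3,-16.4,0,0,8.6,-24.4,0,0,12.1,-32.2,0,0,16,-39.9,0,0,20.2,-47.4,0,0,24.8,-54.7,0,0,29.6,-61.8,0,0,34.8,-68.7,0,0,40.2,-75.3,0,0,46,-81.8,0,0,52,-87.9,0]'

```text
clock: 16.48
tcp_pos: [0.5626, 0.0297, 0.2571]
ee_rot: [-179.7, 0.0, 79.2]
force: [-19.6, 3.2, 11.1]
grip_width: 0.01
grip_force: 49.3
```

```bash
python3 d.py
```

```text
16.475 [0.5626 0.0297 0.2571] [-179.7097    0.0284   79.2295] [ -0.0743  20.0375 102.0058   0.0306  58.2473  10.6802] [-19.5788   3.2487  11.067 ] 0.00998633885868887 49.33572292327881
```

Emit:
apply_moves --deltas '[0,5.4,-7,0,0,12,-12.7,0,0,18.7,-18,0,0,25.7,-23,0,0,32.9,-27.7,0,0,40.3,-32.1,0,0,40.3,-32.1,0,0,40.3,-32.1,0,0,40.3,-32.1,0,0,40.3,-32.1,0]'

```text
clock: 17.73
tcp_pos: [0.6041, 0.0218, 0.2904]
ee_rot: [-180.0, 0.0, 79.2]
force: [-13.8, 0.2, 18.1]
grip_width: 0.0099
grip_force: 52.3
```

```bash
python3 d.py; python3 - <<'E'
from h import *
p=bot.state()['tcp_pos']+[0,0,.005]
cx=np.array([np.cos(np.radians(-10.75)),np.sin(np.radians(-10.75))])
c=np.array([.5143,.0392])+.08*cx; h=c+.11*cx
a=(p[:2]-h)@cx; z=p[2]-.1205
print('angle',np.degrees(np.arctan2(z,-a)-np.arctan2(53,190)),'radius',np.hypot(a,z),'want',.1973)
s=bot.capture('scene');w=bot.capture('top')
cv2.imwrite('pics/f5.png',np.hstack([cv2.resize(s[100:400,90:490],(800,600))]))
E
```

```text
17.725 [0.6041 0.0218 0.2904] [-179.9944    0.0114   79.2272] [-0.8024 21.4674 94.6339 -0.0114 63.9062  9.9754] [-13.7815   0.1585  18.0517] 0.009873374736900274 52.31629729270935
angle 45.014120666197854 radius 0.20079485259809285 want 0.1973
```

View pics/f5.png

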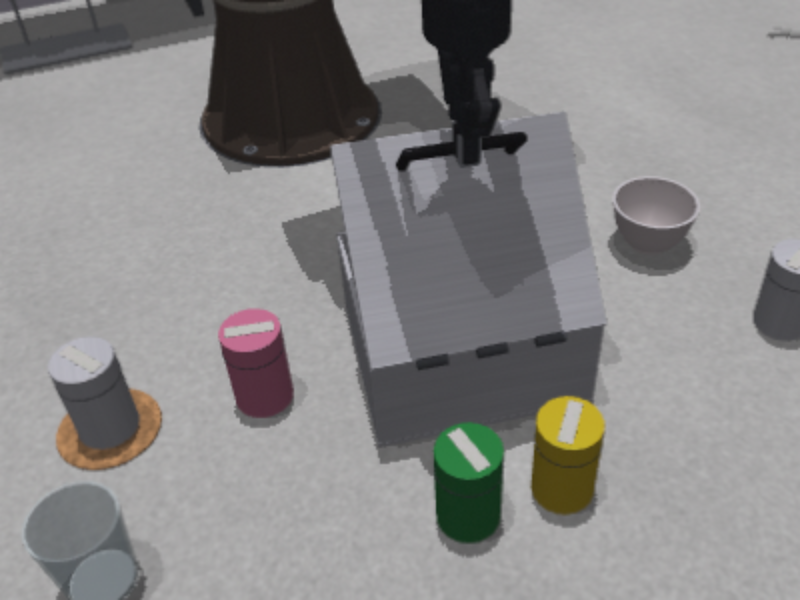

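The lid is open, held by the bar at crop (465,148), and the tin stands on the mat at crop (95,395). The bowl, the cup and the pink tins look undisturbed. I check the lid angle from its raised corners at crop (332,145) and (567,113).

```bash
python3 - <<'E'
from h import *
a0=np.radians(-10.75);cx=np.array([np.cos(a0),np.sin(a0),0]);cy=np.array([-np.sin(a0),np.cos(a0),0])
h=np.r_[.5143,.0388,.1205]+.19*cx
for px,y in (((256,172.5),-.12),((373.5,156.5),.12)):
    o,d=ray('scene',px); t=(y-(o-h)@cy)/(d@cy); p=o+t*d-h
    a,z=p@cx,p[2]; print(a,z,np.hypot(a,z),'want',.2201,np.degrees(np.arctan2(z,-a)-np.arctan2(8,220)))
# lstsq check: intersect with cylinder radius .22015 about hinge
    f=lambda t:np.hypot((o+t*d-h)@cx,(o+t*d-h)[2])-.22015
    from scipy.optimize import brentq
    ts=np.linspace(.5,2,300);v=[f(t) for t in ts]
    for i in range(299):
        if v[i]*v[i+1]<0:
            p=o+brentq(f,ts[i],ts[i+1])*d-h;print(' cyl',p@cy,np.degrees(np.arctan2(p[2],-p@cx)-np.arctan2(8,220)))
E
python3 d.py
```

```text
-0.15170374195549335 0.16001172089027427 0.2204943902813991 want 0.2201 44.444145845658646
 cyl -0.12564478087526335 65.20182041686438
 cyl -0.12013592680912422 44.93313544007533
-0.15244977248582747 0.15685068314123224 0.2187305875565916 want 0.2201 43.732618104708244
 cyl 0.08788383146544457 67.8375728555202
 cyl 0.12238173905337092 41.99699576735688
17.825 [0.604  0.0218 0.2904] [-179.9926    0.0143   79.2269] [-0.8028 21.469  94.634  -0.0142 63.9068  9.9765] [-13.1087   1.2187  17.223 ] 0.010173824187507867 52.31623649597168
```

Emit:
apply_moves --deltas '[0,-0.5,-0.8,0,0,-0.5,-0.8,0,0,-0.5,-0.8,0,0,-0.5,-0.8,0,0,-0.5,-0.8,0,0,-0.5,-0.8,0,0,-0.5,-0.8,0,0,-0.5,-0.8,0]'

```text
clock: 18.82
tcp_pos: [0.6039, 0.0218, 0.2904]
ee_rot: [180.0, 0.0, 79.2]
force: [-8.1, -0.7, 8.1]
grip_width: 0.0101
grip_force: 51.3
```

```bash
python3 - <<'E'
from h import *
t0=cv2.imread('pics/top0.png');t=bot.capture('top');t2=bot.capture('top')
print('motion',cv2.absdiff(t,t2)[180:330,230:420].mean())
for n,(x0,x1,y0,y1) in dict(bowl=(150,215,260,322),spare=(138,188,190,238),cup=(450,505,185,232)).items():
    g=[cv2.cvtColor(i[y0:y1,x0:x1],cv2.COLOR_BGR2GRAY).astype(np.float32) for i in (t0,t)]
    print(n,cv2.phaseCorrelate(*g))
m=cv2.inRange(cv2.cvtColor(t,cv2.COLOR_BGR2HSV),(5,100,60),(18,255,255)); print('mat px',cv2.countNonZero(m))
E
python3 d.py
```

```text
motion 2.1930643274853803
bowl ((-0.14312365818713602, -0.0333233362566574), 0.8203158977751931)
spare ((0.0036447787658531183, 0.027319640502483367), 0.9842100962003072)
cup ((0.030777850536363616, 0.033444581572776855), 0.9933152433898714)
mat px 904
18.925 [0.6039 0.0218 0.2905] [179.9936   0.0186  79.2257] [-0.7994 21.4512 94.6538 -0.0216 63.892   9.9844] [-8.1868 -0.0517  8.1924] 0.009888711687158637 51.26979053020477
```

The lid is still at about 44°, the contact force has eased, and the bowl, spare tin and cup have not moved. I hand the job in.

```bash
python3 -c "
from rig import bot
print(bot.finish_job())"
```

```text
the job is handed in; nothing more can be done
None
```

I handed the job in at about 19 s of the 51 s allowed: the tin stands upright and released on the cork mat, and the gripper holds the lid still at about 44° open by image measurement; the bowl, spare tin and cup have not moved, and no verdict came back at hand-in.

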